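# Click the row guide into the tall-pinned stop

## Task

With a fingertip, push the sliding row guide along its rail until it clicks into the stop that carries the tall pin, and leave it resting in that click; if the other stop comes first, push on through its click. Only push the guide: do not pinch it, and leave the tip rack, the bottle and the cap where they are.

Things in the scene. Friction and masses are not known exactly. Their poses are not given: they have to be found in the camera images.
- guide_base: Fixed aluminium plate, 250 x 370 x 8 mm, on the bench, with a rail and two clear 24-well plates (tops 22 mm above the bench). Origin: centre of its underside, on the bench. Its y axis is the rail's direction, its x axis points away from the robot. The rail runs along y at x = -30 mm, its end blocks 26 mm high. Turned up to 0.3 rad about vertical.
- guide (a joint): Row guide's place along the rail in m: 0 at the -y end (guide_mark at y = -125 mm in guide_base's frame), growing toward +y to 0.25 at the far end. It starts at 0 to 0.03, short of both stops. Rail friction about 0.8 N. A spring ball under the guide rides over the two bumps of each stop and drops into the hollow between them.
- guide_mark (a point): Centre of the top of the guide's white push block, 90 mm above the bench. The block is 84 mm along the base's x by 24 mm along the rail, its underside 28 mm above the bench, with a dark rubber pad on each broad face; pushed anywhere on a broad face it does not jam. A clear straightedge reaches from its foot across the well plates, 28 to 33 mm above the bench.
- pad_right: Rubber pad, 80 x 4 x 34 mm, on the push block's broad face toward the base's -y: the face to push for +y travel. Origin: its centre, 67 mm above the bench; its outer face is 2 mm further toward -y. Pressing both pads at once is pinching.
- pad_left: The like pad on the opposite face, toward the base's +y. Origin: its centre; its outer face is 2 mm further toward +y.
- stop_tall: Wanted stop: grey clip, 54 (x) x 36 (y, along rail) x 12 mm, fixed on the robot's side of the rail, with two steel bumps and a tall pin (10 mm across, 14 mm head, top 64 mm above the bench) 20 mm toward -x from the origin. Origin: centre of its underside, 8 mm above the bench; axes as the base's. Clicked in, guide_mark is at y = 0, x = +33 mm in this frame; the pin is clear of the block.
- stop_short: Other stop: same clip, pin without a head, top only 26 mm above the bench; before or after the wanted one, 65 mm or more apart. At both, the push rises to about 8 N 15 mm before the stop's centre, falls off to the crest 8 mm before it, then dips as the guide jumps into the hollow; the second bump, 8 mm past, resists alike. Let go within 5 mm of the centre, the guide centres itself.
- tip_rack: Bystander, loose: yellow tip rack, 125 x 82 x 45 mm, beyond the base's -y end. Origin: centre of its underside.
- bottle: Bystander, loose: amber bottle with a white cap, 52 mm across, 100 mm high, beyond the base's +y end. Origin: centre of its underside.
- cap: Bystander, loose: purple screw cap, 32 mm across, 14 mm high, lying on the bench between the robot and the base. Origin: centre of its underside.

How it is judged (in metres and radians):
At the end, for the whole second after the job is handed in: The row guide rests, still, in the click of the tall-pinned stop: guide_mark within 3 mm of that stop's centre along the rail, moving slower than 5 mm/s (y of guide_mark in the frame of stop_tall between -0.003 and 0.003 m and velocity of joint guide between -0.005 and 0.005 m/s); the robot touches nothing.
It fails at once if the guide is pinched: both its pads are pressed by the fingers at once (over 2 N each) (contact force between the fingers and pad_right above 2 N and contact force between the fingers and pad_left above 2 N).
It fails at once if the tip rack, bottle or cap is lifted or moved by more than 15 mm, or the bottle is tipped (distance of any of tip_rack, bottle, cap from where it was at the start of the episode above 0.015 m or angle between bottle's own z axis and vertical above 0.3 rad).
It also fails if it takes over 51 s, if anything falls off the work surface, if the arm or the gripper's body presses on something with over 40 N, if the wrist force passes 120 N, or if a joint passes its speed limit or range.

## Robot

A 6-joint arm with a two-finger parallel gripper is mounted at the origin on the work surface. World frame = base frame: x ahead of the robot, y to its left, z up, the work surface at z = 0. Lengths are in mm, angles in rad, forces in N, time in s.
With the tool pointing down it reaches from about 275 to 750 mm from the base axis. Payload 10.2 kg.
Tool frame: the origin (TCP) lies between the finger pads; the fingertips stand 11 mm ahead of it and the grasp point (between the pads) lies 8 mm behind it; y points along the fingers, x is the direction in which the jaws open and shut, and the axes are right-handed (so a half turn about y gives the same grasp; the last joint's range is limited). The gripper opens to 88 mm and grips with 3 to 60 N. Pads are 18 mm wide; open, the fingers measure 123 mm over their backs; the gripper's body (75 mm by 187 mm) begins 45 mm behind the grasp point.
Start: joints at [1.065, 0.313, 1.498, -0, 1.331, -0.223], TCP at [146.512, 504.148, 216.42] pointing down, gripper open.
Joint ranges: [-2.94, 2.94], [-0.97, 2.17], [0.19, 2.56], [-1.23, 4.37], [0.02, 3.11], [-2.88, 2.88]. Speed limits (rad/s): [2.39, 2.39, 3.01, 3.14, 3.14, 3.14].

## Interface

Orientations are given as a unit quaternion [x, y, z, w].
In Python, from bench import * gives the robot as it stands. The module is installed in compiled form; this text tells all that it offers.
- The arm moves only by the tool carry_out, never from a script. Its argument "motion" is a list of rows, each an object with "rotation": the turn, a rotation vector about the tool's x, y, z in units of pi rad (1.0 is pi rad), a list of three; "offset": the shift along the tool's x, y, z in units of 0.3 m (1.0 is 0.3 m), a list of three; "fingers": the opening, from 0 (shut) to 1 (fully open). In form: [{"rotation": [rx, ry, rz], "offset": [dx, dy, dz], "fingers": fingers}, ...]. A call has 1 to 5 rows; each row is the pose to reach, as a shift and turn from the pose measured when the call began, along the tool's axes at that moment, turning the shorter way round; what a row does not reach only later rows make up. A row lasts 1/8 s, in which the tool goes at most 62.5 mm and 10.7 degrees, less where a joint would pass 70% of its speed; a pose out of reach is approached as far as the arm can. A call with a number of a shift or a turn outside -1 to 1 is refused whole. A call with a gripper value outside its range is refused whole. The fingers move at their own pace and stop on an object; "force" is the grip in N (left out, the last holds). Time passes only in rows, so rows that repeat a pose let the fingers close. It gives the time, the measured TCP pose, the force and the opening at its end, in the units of the state.
- observe(): the state, without advancing time (a new reading comes with each control period).
- get_image(name): name is "scene" or "top" or "wrist"; returns the picture (420x560x3 uint8, red, green, blue); there is no depth.
- camera_model(name): a dict with "K" (3x3 intrinsics, pixels), "R" (3x3) and "t" (3): a world point X has camera coordinates R X + t. Camera axes: x right, y down, z forward; pixel columns grow to the right and rows downward; lengths in mm; the calibration is good to about 2 mm. A picture is of the moment at which its call begins: read the wrist's pose just before it. camera_model takes no time and is no camera call; for the wrist camera it gives the pose at the moment of the call.
- sign_off(): hands the job in, once; it reports no verdict.
The state is a dict: "time": time; "joint_positions": joint angles; "qvel": joint speeds; "joint_torque": joint torques, N m; "eef_pos": TCP position; "tcp_rot": TCP orientation; "wrist_force": force on the tool from outside, world axes, zero at the start; "torque": the same for the moment, N m; "opening": opening from 0.0 (shut) to 1.0 (fully open).
Only numpy, scipy, OpenCV 4.12 (cv2) and the standard library are available. Lean on these libraries where they do the work, as an engineer would, in place of code of your own. Each camera call takes 0.05 s, during which the arm holds its last target.

## Working session

There is one attempt and no reset: what is moved stays moved. The work goes in short steps, Python scripts to look and compute and a tool call to move; the robot and the scene stay as the last step left them, time stands still between calls to the robot, and variables do not carry over. Pictures are saved under pics/ and viewed, and the job is handed in when it is done.

Besides the shell and the picture viewer there is one more tool, called after "Emit:" as name(argument=value, ...), one argument or row to a line, values as JSON. carry_out: Moves the arm, as the interface text tells. Shifts and turns lie within -1 to 1; 1 stands for 0.3 m of shift or pi rad of turn. Its arguments: {"type":"object","properties":{"motion":{"type":"array","items":{"type":"object","properties":{"rotation":{"type":"array","items":{"type":"number"}},"offset":{"type":"array","items":{"type":"number"}},"fingers":{"type":"number"}}}},"force":{"type":"number"}},"required":["motion"]}

```bash
mkdir -p pics
python3 - <<'E'
from bench import *
import cv2
s=observe();print(s)
for n in ["scene","top","wrist"]:
    m=camera_model(n);print(n,m)
    cv2.imwrite(f"pics/{n}0.png",cv2.cvtColor(get_image(n),cv2.COLOR_RGB2BGR))
E
```

```text
{'time': 0.0, 'joint_positions': array([ 1.06465823e+00,  3.13439178e-01,  1.49845488e+00, -2.32196852e-05,
        1.33103403e+00, -2.23402581e-01]), 'qvel': array([ 0.00049578, -0.00020877,  0.00216325,  0.00086607, -0.00043997,
       -0.00098855]), 'joint_torque': array([ 1.15351948e-03, -4.02213871e+01, -2.52268302e+01,  6.94901613e-02,
        3.52935959e-02, -1.15573948e-04]), 'eef_pos': array([146.33959847, 503.88682865, 215.85993993]), 'tcp_rot': array([ 0.56565956,  0.42413716, -0.42499263, -0.56525941]), 'wrist_force': array([-0.45466197,  0.00237135, -0.0213328 ]), 'torque': array([-0.00566282,  0.06503435,  0.06414228]), 'opening': 0.9970616216421982}
scene {'K': array([[542.05644968,   0.        , 274.12156309],
       [  0.        , 542.05644968, 208.41811022],
       [  0.        ,   0.        ,   1.        ]]), 'R': array([[-0.83758366,  0.54629751,  0.00355708],
       [ 0.44954584,  0.69291446, -0.5637181 ],
       [-0.31042254, -0.47056199, -0.8259596 ]]), 't': array([ 472.15346886, -192.01812161, 1355.70733466])}
top {'K': array([[534.56935196,   0.        , 292.08358518],
       [  0.        , 534.56935196, 213.11628037],
       [  0.        ,   0.        ,   1.        ]]), 'R': array([[ 0.00582657, -0.99998008,  0.00242796],
       [-0.99462531, -0.00604634, -0.10336311],
       [ 0.10337573, -0.00181266, -0.99464073]]), 't': array([-10.88777103, 536.10948784, 954.14176902])}
wrist {'K': array([[292.61263595,   0.        , 279.0494567 ],
       [  0.        , 292.61263595, 210.41592534],
       [  0.        ,   0.        ,   1.        ]]), 'R': array([[ 2.79461307e-01,  9.60156678e-01, -7.29674714e-04],
       [ 9.21981419e-01, -2.68137777e-01,  2.79378588e-01],
       [ 2.68051563e-01, -7.87482518e-02, -9.60180750e-01]]), 't': array([-524.12486606,  -37.28315084,  389.40984964])}
```

View pics/scene0.png

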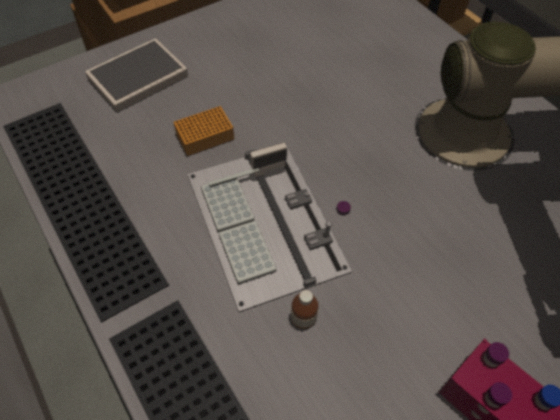

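View pics/top0.png

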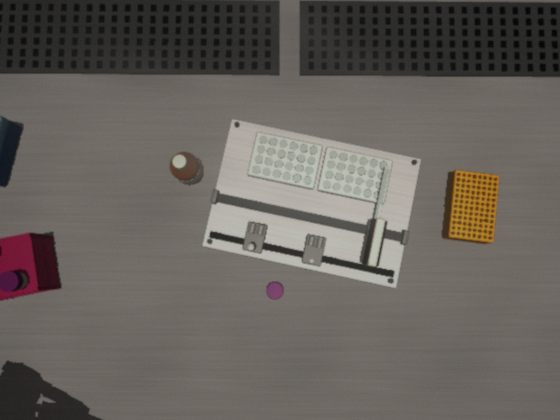

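View pics/wrist0.png

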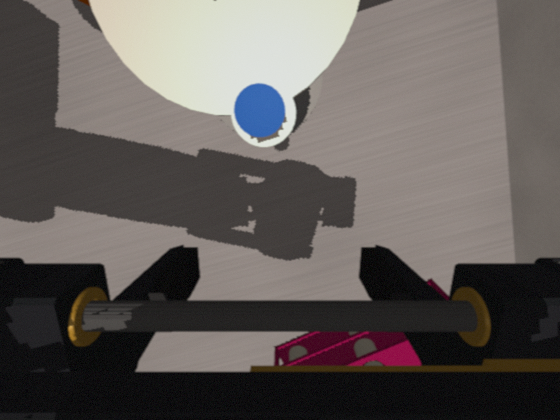

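The top view shows the plate at about (205–420, 120–287), with its screws at the corners. The block is near (377,242), and the clips are at about (255,237) and (314,250). I'll zoom in to tell the two pins apart.

Run:
```python
import cv2,numpy as np
a=cv2.imread("pics/top0.png")[110:300,195:425]; a=cv2.resize(a,None,fx=3.4,fy=3.1,interpolation=cv2.INTER_CUBIC);
a=cv2.resize(cv2.imread("pics/top0.png")[200:296,200:330],None,fx=6,fy=6,interpolation=cv2.INTER_CUBIC);cv2.imwrite("pics/z1.png",cv2.convertScaleAbs(a,alpha=1.5))
a=cv2.resize(cv2.imread("pics/top0.png")[205:295,330:430],None,fx=6,fy=6,interpolation=cv2.INTER_CUBIC);cv2.imwrite("pics/z3.png",cv2.convertScaleAbs(a,alpha=1.3))
a=cv2.resize(cv2.imread("pics/scene0.png")[135:285,230:360],None,fx=4,fy=4,interpolation=cv2.INTER_CUBIC);cv2.imwrite("pics/z2.png",cv2.convertScaleAbs(a,alpha=1.5))
```

```text
(no output)
```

View pics/z1.png

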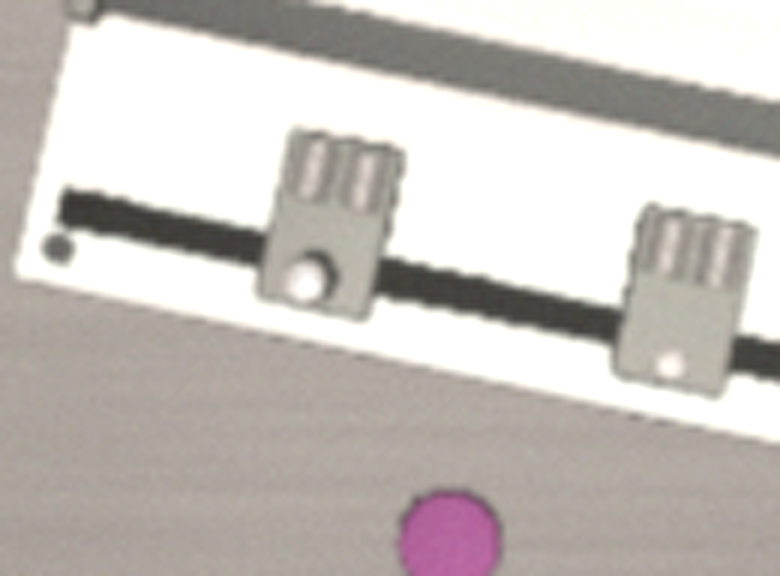

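View pics/z2.png

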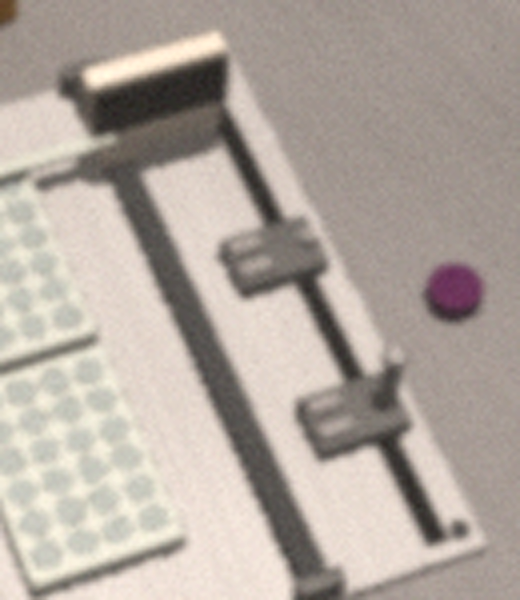

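View pics/z3.png

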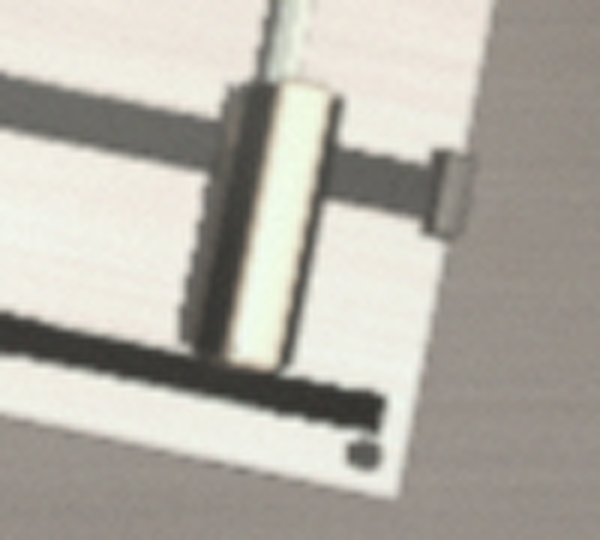

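```bash
cat > h.py <<'E'
import numpy as np
def ray(m,uv,z):
    K,R,t=map(np.array,(m["K"],m["R"],m["t"]))
    d=R.T@np.linalg.inv(K)@np.array([uv[0],uv[1],1.]);c=-R.T@t
    return c+d*(z-c[2])/d[2]
E
python3 - <<'E'
from bench import *
from h import *
import cv2
m=camera_model("top")
P={"BL":(202.5,245.3,8),"BR":(396.3,287.8,8),"eR":(405.8,237.2,26),"eL":(213.7,200,26),"tall":(255,237.2,20),"short":(313.9,250,20),"tallpin":(251,246.3,64),"shortpin":(311.6,260.3,26),"mark":(377.2,242.7,90)}
W={k:ray(m,v[:2],v[2]) for k,v in P.items()}
for k in W:print(k,W[k].round(1))
for a,b in(("BR","BL"),("eR","eL"),("short","tall"),("shortpin","tallpin")):
    d=W[b]-W[a];print(a,b,np.linalg.norm(d[:2]).round(1),"yaw",np.arctan2(-d[0],d[1]).round(4))
yaw=np.arctan2(-(W["BL"]-W["BR"])[0],(W["BL"]-W["BR"])[1])
d=W["eL"]-W["eR"];yaw=(yaw+np.arctan2(-d[0],d[1]))/2
ex=np.array([np.cos(yaw),np.sin(yaw)]);ey=np.array([-ex[1],ex[0]])
c=[(W["BL"]+W["BR"])[:2]/2+125*ex,(W["eL"]+W["eR"])[:2]/2+30*ex];print(yaw,c)
c=sum(c)/2
for k in W:
    q=W[k][:2]-c;print(k,"base frame",(q@ex).round(1),(q@ey).round(1))
E
```

```text
BL [477.  158.7   8. ]
BR [ 400.6 -201.1    8. ]
eR [ 493.2 -216.4   26. ]
eL [559.8 137.   26. ]
tall [491.9  60.4  20. ]
short [469.  -48.2  20. ]
tallpin [473.3  64.2  64. ]
shortpin [450.1 -43.8  26. ]
mark [ 479.7 -153.5   90. ]
BR BL 367.8 yaw -0.2091
eR eL 359.6 yaw -0.1862
short tall 111.0 yaw -0.2079
shortpin tallpin 110.5 yaw -0.2123
-0.1976079891749491 [array([561.36525257, -45.76782627]), array([555.93494792, -45.56580063])]
BL base frame -120.2 184.3
BR base frame -124.4 -183.5
eR base frame -30.6 -180.2
eL base frame -34.7 179.3
tall base frame -86.2 90.9
short base frame -87.4 -20.1
tallpin base frame -105.2 91.0
shortpin base frame -106.8 -19.5
mark base frame -56.2 -121.2
```

The tall stop is the far (+y) one, and the measurements agree: the pin is 110 mm past the short one, and the stop x plus 33 mm matches the block x. Yaw comes out at about -0.208 and the travel needed is about 212 mm. Next I'll work out the approach move.

```bash
cat >> h.py <<'E'
from scipy.spatial.transform import Rotation as Ro
yaw=-0.208
ex=np.array([np.cos(yaw),np.sin(yaw),0]);ey=np.array([-ex[1],ex[0],0]);mark=np.array([479.7,-153.5,0])
tall=np.array([491.9,60.4,0])
def goal(s,xo,yo,z,sx=1):
    p=mark+xo*ex+yo*ey;p[2]=z
    x=sx*ex;y=np.array([0,0,-1.]);T=np.column_stack([x,y,np.cross(x,y)])
    R0=Ro.from_quat(s["tcp_rot"]).as_matrix()
    return Ro.from_matrix(R0.T@T).as_rotvec()/np.pi, R0.T@(p-s["eef_pos"])/300
E
python3 - <<'E'
from bench import *
from h import *
s=observe();R0=Ro.from_quat(s["tcp_rot"]).as_matrix();print(R0.round(3))
for sx in(1,-1):
  r,o=goal(s,0,-45,216,sx);print(sx,r.round(4),o.round(4))
E
```

```text
[[ 0.279 -0.    -0.96 ]
 [ 0.96  -0.001  0.279]
 [-0.001 -1.     0.   ]]
1 [ 2.000e-04  4.762e-01 -3.000e-04] [-1.9441e+00  1.5000e-03 -1.6895e+00]
-1 [-3.000e-04 -5.238e-01 -2.000e-04] [-1.9441e+00  1.5000e-03 -1.6895e+00]
```

Emit:
carry_out(
  motion=[
    {"rotation": [0,0.24,0],"offset": [-0.97,0,-0.84],"fingers": 0},
    {"rotation": [0,0.24,0],"offset": [-0.97,0,-0.84],"fingers": 0},
    {"rotation": [0,0.24,0],"offset": [-0.97,0,-0.84],"fingers": 0},
    {"rotation": [0,0.24,0],"offset": [-0.97,0,-0.84],"fingers": 0},
    {"rotation": [0,0.24,0],"offset": [-0.97,0,-0.84],"fingers": 0},
  ],
  force=20,
)

```text
time: 0.78
eef_pos: [277.2, 218.4, 216.3]
tcp_rot: [0.682, 0.186, -0.186, -0.682]
wrist_force: [0.5, 0.2, -0.6]
opening: 0.459
```

Run:
```python
from bench import *
from h import *
s=observe();print(s["eef_pos"],s["time"],s["opening"]);
r,o=goal(s,0,-45,216,1);print(r.round(4),o.round(4))
```

```text
[277.22632105 218.41030058 216.32240425] 0.775 0.45909877443987573
[2.000e-04 2.357e-01 0.000e+00] [-0.1489  0.0021 -1.5214]
```

Emit:
carry_out(
  motion=[
    {"rotation": [0,0.236,0],"offset": [-0.09,0,-0.95],"fingers": 0},
    {"rotation": [0,0.236,0],"offset": [-0.09,0,-0.95],"fingers": 0},
    {"rotation": [0,0.236,0],"offset": [-0.09,0,-0.95],"fingers": 0},
    {"rotation": [0,0.236,0],"offset": [-0.09,0,-0.95],"fingers": 0},
    {"rotation": [0,0.236,0],"offset": [-0.09,0,-0.95],"fingers": 0},
  ],
)

```text
time: 1.4
eef_pos: [399.1, -43.4, 216.4]
tcp_rot: [0.703, -0.075, 0.075, -0.703]
wrist_force: [-0.6, 0.3, -0.1]
opening: 0.007
```

Run:
```python
from bench import *
from h import *
s=observe();print(s["eef_pos"],s["time"],s["opening"]);
r,o=goal(s,0,-45,216,1);print(r.round(4),o.round(4))
```

```text
[399.12600354 -43.42806011 216.35634096] 1.4 0.0072243909060021125
[ 0.0002 -0.0018  0.    ] [ 0.3411  0.0016 -0.4516]
```

Emit:
carry_out(
  motion=[
    {"rotation": [0,-0.002,0],"offset": [0.341,0,-0.452],"fingers": 0},
    {"rotation": [0,-0.002,0],"offset": [0.341,0,-0.452],"fingers": 0},
    {"rotation": [0,-0.002,0],"offset": [0.341,0,-0.452],"fingers": 0},
    {"rotation": [0,-0.002,0],"offset": [0.341,0,-0.452],"fingers": 0},
  ],
)

```text
time: 1.9
eef_pos: [470.6, -199.8, 215.4]
tcp_rot: [0.703, -0.075, 0.074, -0.703]
wrist_force: [0.5, -0.2, -0.7]
opening: 0.009
```

Run:
```python
from bench import *
from h import *
import cv2
s=observe();print(s["eef_pos"],s["time"],s["opening"],s["wrist_force"]);
r,o=goal(s,0,-45,69,1);print(r.round(4),o.round(4))
a=get_image("wrist");cv2.imwrite("pics/w1.png",cv2.cvtColor(a,cv2.COLOR_RGB2BGR))
```

```text
[ 470.63986128 -199.84512094  215.42648295] 1.9 0.008920463151284136 [ 0.48937673 -0.16787494 -0.70300944]
[ 0.0001 -0.0007 -0.0004] [-0.0018  0.4881  0.0075]
```

View pics/w1.png

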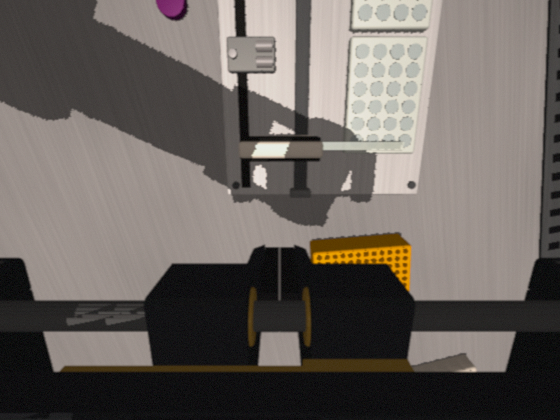

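The wrist view shows the closed fingers centred across the block: finger seam at column 279, block centre at about 281. The rack is well behind the fingers, so I'll descend.

Emit:
carry_out(
  motion=[
    {"rotation": [0,0,0],"offset": [0,0.25,0.007],"fingers": 0},
    {"rotation": [0,0,0],"offset": [0,0.4,0.007],"fingers": 0},
    {"rotation": [0,0,0],"offset": [0,0.488,0.007],"fingers": 0},
    {"rotation": [0,0,0],"offset": [0,0.488,0.007],"fingers": 0},
  ],
)

```text
time: 2.45
eef_pos: [469.5, -194.6, 68.3]
tcp_rot: [-0.703, 0.075, -0.072, 0.704]
wrist_force: [0.1, -1.1, 0.5]
opening: 0.004
```

```bash
cat >> h.py <<'E'
def rep(s):
    q=s["eef_pos"]-mark;f=s["wrist_force"]
    print("t",round(s["time"],2),"x",(q@ex).round(1),"y",(q@ey).round(1),"z",q[2].round(1),"F along",(f@ey).round(2),"cross",(f@ex).round(2),"to stop",((tall-s["eef_pos"])@ey).round(1))
    return s
E
python3 - <<'E'
from bench import *
from h import *
import cv2
s=rep(observe())
for n in("scene","top"):
  a=get_image(n);a=a[120:300,210:390] if n=="scene" else a[180:300,300:480]
  cv2.imwrite(f"pics/{n}2.png",cv2.resize(cv2.cvtColor(a,cv2.COLOR_RGB2BGR),None,fx=3,fy=3))
E
```

```text
t 2.45 x -1.5 y -42.3 z 68.3 F along -1.06 cross 0.29 to stop 254.1
```

View pics/scene2.png

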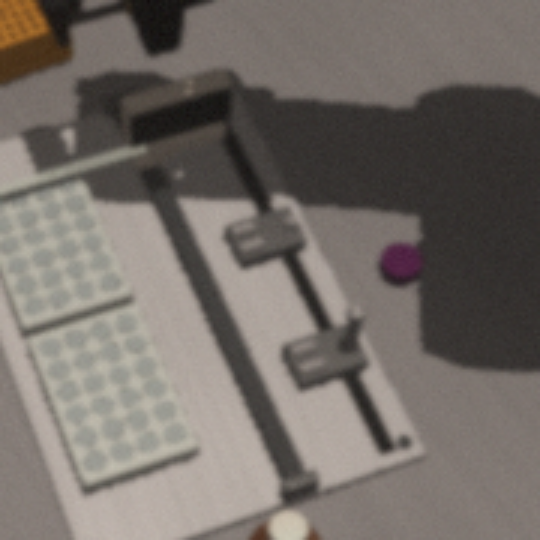

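Emit:
carry_out(
  motion=[
    {"rotation": [0,0,0],"offset": [0,0,0.015],"fingers": 0},
    {"rotation": [0,0,0],"offset": [0,0,0.03],"fingers": 0},
    {"rotation": [0,0,0],"offset": [0,0,0.045],"fingers": 0},
    {"rotation": [0,0,0],"offset": [0,0,0.06],"fingers": 0},
    {"rotation": [0,0,0],"offset": [0,0,0.075],"fingers": 0},
  ],
)

```text
time: 3.18
eef_pos: [475.6, -173.5, 70.6]
tcp_rot: [0.703, -0.073, 0.073, -0.703]
wrist_force: [-0.4, 0.3, -0.1]
opening: 0.002
```

Run:
```python
from bench import *
from h import *
s=rep(observe())
```

```text
t 3.17 x 0.1 y -20.4 z 70.6 F along 0.17 cross -0.49 to stop 232.2
```

Emit:
carry_out(
  motion=[
    {"rotation": [0,0,0],"offset": [0,0,0.02],"fingers": 0},
    {"rotation": [0,0,0],"offset": [0,0,0.04],"fingers": 0},
    {"rotation": [0,0,0],"offset": [0,0,0.06],"fingers": 0},
    {"rotation": [0,0,0],"offset": [0,0,0.08],"fingers": 0},
    {"rotation": [0,0,0],"offset": [0,0,0.1],"fingers": 0},
  ],
)

```text
time: 3.8
eef_pos: [481.9, -143.7, 70.6]
tcp_rot: [0.703, -0.073, 0.073, -0.703]
wrist_force: [-0.5, -0.8, -0.8]
opening: 0.003
```

Run:
```python
from bench import *
from h import *
import cv2
s=rep(observe())
a=get_image("top");cv2.imwrite(f"pics/t3.png",cv2.resize(cv2.cvtColor(a[180:300,200:440],cv2.COLOR_RGB2BGR),None,fx=3,fy=3))
a=get_image("wrist");cv2.imwrite(f"pics/w3.png",cv2.cvtColor(a,cv2.COLOR_RGB2BGR))
```

```text
t 3.8 x 0.1 y 10.0 z 70.6 F along -0.89 cross -0.37 to stop 201.8
```

View pics/t3.png

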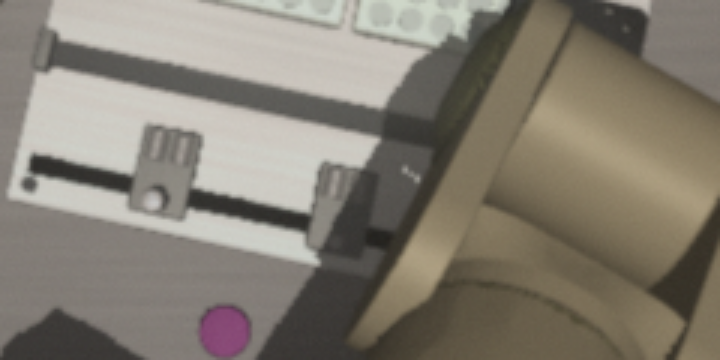

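View pics/w3.png

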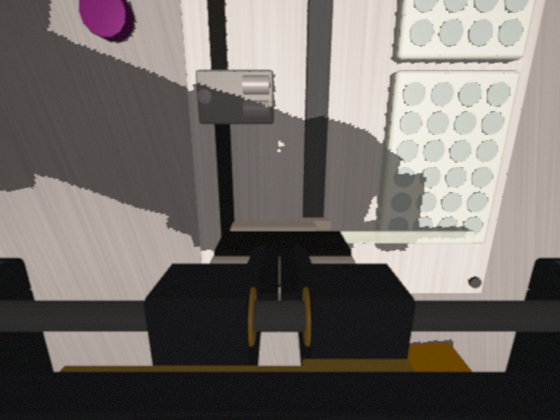

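The top view is blocked by the arm. The wrist view shows the fingertip against the dark pad, with the block's white top strip at rows ~220–232 and columns 230–330. I'll measure the TCP-to-mark offset from that.

Run:
```python
from bench import *
from h import *
s=rep(observe());m=camera_model("wrist")
for uv in((280,219),(280,232),(230,220),(330,220)):
    p=ray(m,uv,90)-s["eef_pos"];print(uv,(p@ex).round(1),(p@ey).round(1))
for uv,z in(((235,97),20),((204,97),26)):
    p=ray(m,uv,z)-s["eef_pos"];print(uv,(p@ex).round(1),(p@ey).round(1), ((ray(m,uv,z)-mark)@ey).round(1))
```

```text
t 3.9 x 0.1 y 10.2 z 70.6 F along -0.02 cross -0.09 to stop 201.6
(280, 219) -0.3 23.6
(280, 232) -0.3 16.2
(230, 220) -27.0 23.0
(330, 220) 26.4 23.1
(235, 97) -31.6 90.5 100.7
(204, 97) -51.8 90.0 100.2
```

Run:
```python
from bench import *
from h import *
import cv2
s=observe();m=camera_model("wrist");print("cam rel",(-np.array(m["R"]).T@m["t"]-s["eef_pos"]).round(1))
for uv,z in(((280,219),28),((280,231),50),((230,220),28),((330,220),28),((215,260),84),((352,260),84)):
    p=ray(m,uv,z)-s["eef_pos"];print(uv,z,(p@ex).round(1),(p@ey).round(1))
a=cv2.imread("pics/w3.png")[200:280,190:370];cv2.imwrite("pics/z4.png",cv2.convertScaleAbs(cv2.resize(a,None,fx=4,fy=4,interpolation=cv2.INTER_CUBIC),alpha=2))
```

```text
cam rel [ 14.1  70.3 168. ]
(280, 219) 28 -0.1 3.5
(280, 231) 50 -0.1 2.0
(230, 220) 28 -37.9 2.7
(330, 220) 28 37.8 2.7
(215, 260) 84 -37.8 -3.3
(352, 260) 84 41.4 -3.3
```

View pics/z4.png

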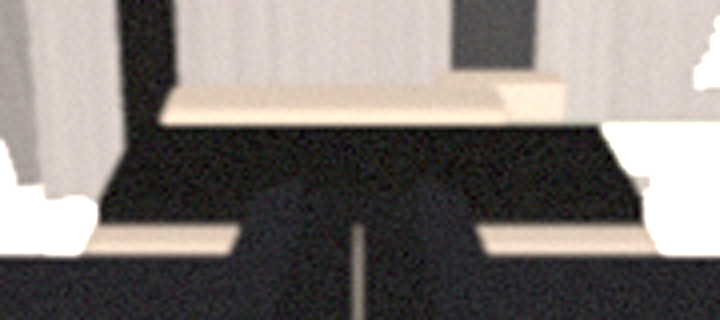

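Run:
```python
from bench import *
from h import *
import cv2
s=rep(observe());print(s["tcp_rot"],s["joint_positions"])
a=get_image("scene");cv2.imwrite(f"pics/s4.png",cv2.convertScaleAbs(cv2.resize(cv2.cvtColor(a[80:260,190:390],cv2.COLOR_RGB2BGR),None,fx=3.3,fy=3.3,interpolation=cv2.INTER_CUBIC),alpha=1.8))
m=camera_model("wrist")
for y in (0,):
  for z in(59,62,70,90,110):
    p=s["eef_pos"].copy();p[2]=z
    q=np.array(m["K"])@(np.array(m["R"])@p+m["t"]);print(z,(q[:2]/q[2]).round(1))
m=camera_model("scene")
q=np.array(m["K"])@(np.array(m["R"])@(s["eef_pos"]-[0,0,11])+m["t"]);u=q[:2]/q[2];print(u,(u-[190,80])*3.3)
```

```text
t 3.9 x 0.1 y 10.2 z 70.6 F along -0.02 cross -0.09 to stop 201.6
[ 0.7034805  -0.07315796  0.07318511 -0.70314083] [-5.22721224e-01  4.34615008e-01  1.74272020e+00 -5.15129897e-04
  9.64026976e-01 -3.15096014e-01]
59 [280.2 238.2]
62 [280.2 239.9]
70 [280.2 244.8]
90 [280.4 258.9]
110 [280.5 276.8]
[269.82543558 160.40489206] [263.42393741 265.33614381]
```

View pics/s4.png

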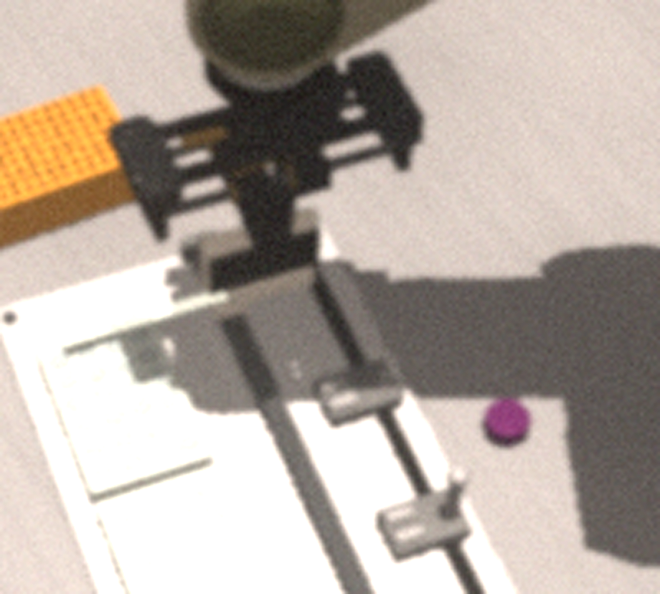

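This matters: the finger is drawn over the block with about zero force, and the block has not moved. In the wrist view the tip edge (row 247, in `wrist0.png` as well) works out to about 20 mm *behind* the TCP, not 11 mm ahead. That means the tips are passing just over the 90 mm top. I'll lift, go back, and descend to TCP z≈50, which is safe whichever reading is right.

Emit:
carry_out(
  motion=[
    {"rotation": [0,0,0],"offset": [0,-0.1,0],"fingers": 0},
    {"rotation": [0,0,0],"offset": [0,-0.13,0],"fingers": 0},
    {"rotation": [0,0,0],"offset": [0,-0.13,-0.155],"fingers": 0},
    {"rotation": [0,0,0],"offset": [0,-0.13,-0.155],"fingers": 0},
    {"rotation": [0,0,0],"offset": [0,-0.13,-0.155],"fingers": 0},
  ],
)

```text
time: 4.58
eef_pos: [472.1, -189.0, 109.2]
tcp_rot: [0.703, -0.074, 0.073, -0.703]
wrist_force: [0.2, 0.2, -0.1]
opening: 0.006
```

Run:
```python
from bench import *
from h import *
import cv2
s=rep(observe())
r,o=goal(s,0,-38,50,1);print(r.round(4),o.round(4))
a=get_image("scene");cv2.imwrite(f"pics/s5.png",cv2.convertScaleAbs(cv2.resize(cv2.cvtColor(a[80:260,190:390],cv2.COLOR_RGB2BGR),None,fx=3.3,fy=3.3,interpolation=cv2.INTER_CUBIC),alpha=1.8))
```

```text
t 4.58 x -0.1 y -36.3 z 109.2 F along 0.23 cross 0.21 to stop 248.1
[ 0.     -0.     -0.0002] [ 0.0005  0.1972 -0.0056]
```

View pics/s5.png

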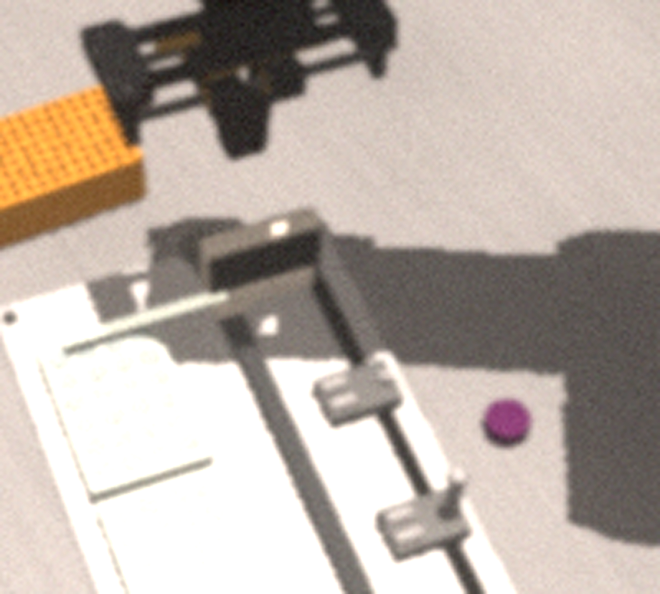

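Run:
```python
from bench import *
from h import *
s=observe();m=camera_model("scene")
for dy in(0,9):
  for dz in(-11,0,10,20,30):
    p=s["eef_pos"]+dy*ey+[0,0,dz];q=np.array(m["K"])@(np.array(m["R"])@p+m["t"]);print(dy,dz,((q[:2]/q[2]-[190,80])*3.3).round(0))
```

```text
0 -11 [239. 180.]
0 0 [239. 169.]
0 10 [239. 159.]
0 20 [239. 148.]
0 30 [238. 138.]
9 -11 [244. 189.]
9 0 [244. 178.]
9 10 [243. 168.]
9 20 [243. 158.]
9 30 [243. 147.]
```

The scene view agrees: the tip at crop (245,155) is about 20 mm above the TCP. I'll descend to TCP z=45, which puts the tip at about 65, well inside the pad's 50–84 mm range.

Emit:
carry_out(
  motion=[
    {"rotation": [0,0,0],"offset": [0,0.1,-0.006],"fingers": 0},
    {"rotation": [0,0,0],"offset": [0,0.18,-0.006],"fingers": 0},
    {"rotation": [0,0,0],"offset": [0,0.214,-0.006],"fingers": 0},
    {"rotation": [0,0,0],"offset": [0,0.214,-0.006],"fingers": 0},
  ],
)

```text
time: 5.12
eef_pos: [471.8, -190.0, 44.9]
tcp_rot: [-0.703, 0.073, -0.073, 0.703]
wrist_force: [-0.3, 0.8, -0.6]
opening: 0.006
```

Run:
```python
from bench import *
from h import *
s=rep(observe())
```

```text
t 5.12 x -0.2 y -37.4 z 44.9 F along 0.72 cross -0.5 to stop 249.2
```

Now I'll push 30 mm.

Emit:
carry_out(
  motion=[
    {"rotation": [0,0,0],"offset": [0,0,0.02],"fingers": 0},
    {"rotation": [0,0,0],"offset": [0,0,0.04],"fingers": 0},
    {"rotation": [0,0,0],"offset": [0,0,0.06],"fingers": 0},
    {"rotation": [0,0,0],"offset": [0,0,0.08],"fingers": 0},
    {"rotation": [0,0,0],"offset": [0,0,0.1],"fingers": 0},
  ],
)

```text
time: 5.75
eef_pos: [478.2, -160.4, 45.1]
tcp_rot: [-0.703, 0.073, -0.073, 0.703]
wrist_force: [-0.4, -0.9, -0.1]
opening: 0.008
```

Run:
```python
from bench import *
from h import *
import cv2
s=rep(observe())
a=get_image("wrist");cv2.imwrite(f"pics/w6.png",cv2.convertScaleAbs(cv2.cvtColor(a,cv2.COLOR_RGB2BGR),alpha=1.5))
a=get_image("scene");cv2.imwrite(f"pics/s6.png",cv2.convertScaleAbs(cv2.resize(cv2.cvtColor(a[80:260,190:390],cv2.COLOR_RGB2BGR),None,fx=3.3,fy=3.3,interpolation=cv2.INTER_CUBIC),alpha=1.8))
```

```text
t 5.75 x -0.0 y -7.0 z 45.1 F along -0.98 cross -0.16 to stop 218.8
```

View pics/w6.png

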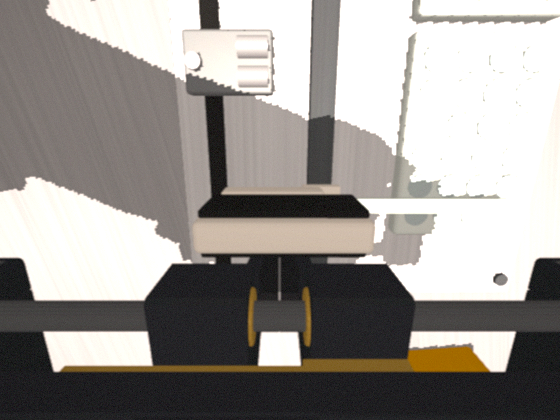

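View pics/s6.png

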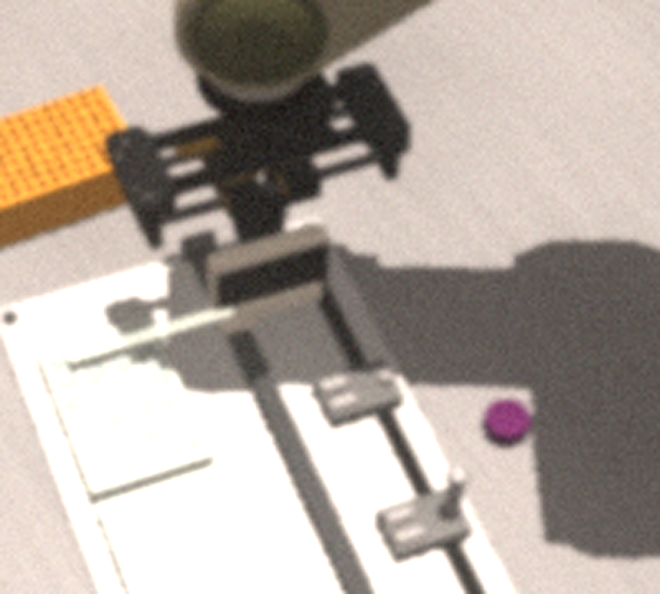

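The fingers are now behind the block and pushing it. The wrist view shows the white top at rows ~219–251, with short clip at (228,62).

Run:
```python
from bench import *
from h import *
s=rep(observe());m=camera_model("wrist")
for uv,z in(((284,219),90),((284,251),90),((194,235),90),((373,235),90),((252,62),20)):
    p=ray(m,uv,z);print(uv,((p-s["eef_pos"])@ex).round(1),"relTCP",((p-s["eef_pos"])@ey).round(1),"in mark0",((p-mark)@ey).round(1))
```

```text
t 5.85 x -0.3 y -6.7 z 44.9 F along -0.04 cross -0.13 to stop 218.5
(284, 219) 1.4 relTCP 31.9 in mark0 25.2
(284, 251) 1.5 relTCP 16.6 in mark0 9.9
(194, 235) -38.9 relTCP 24.3 in mark0 17.6
(373, 235) 41.4 relTCP 24.5 in mark0 17.8
(252, 62) -17.2 relTCP 108.0 in mark0 101.3
```

Emit:
carry_out(
  motion=[
    {"rotation": [0,0,0],"offset": [0,0,0.03],"fingers": 0},
    {"rotation": [0,0,0],"offset": [0,0,0.06],"fingers": 0},
    {"rotation": [0,0,0],"offset": [0,0,0.09],"fingers": 0},
    {"rotation": [0,0,0],"offset": [0,0,0.12],"fingers": 0},
    {"rotation": [0,0,0],"offset": [0,0,0.15],"fingers": 0},
  ],
)

```text
time: 6.48
eef_pos: [487.4, -115.3, 44.9]
tcp_rot: [-0.703, 0.073, -0.072, 0.704]
wrist_force: [-0.1, -1.8, -0.1]
opening: 0.002
```

Run:
```python
from bench import *
from h import *
s=rep(observe())
```

```text
t 6.47 x -0.4 y 39.0 z 44.9 F along -1.8 cross 0.3 to stop 172.8
```

Emit:
carry_out(
  motion=[
    {"rotation": [0,0,0],"offset": [0,0,0.03],"fingers": 0},
    {"rotation": [0,0,0],"offset": [0,0,0.06],"fingers": 0},
    {"rotation": [0,0,0],"offset": [0,0,0.09],"fingers": 0},
    {"rotation": [0,0,0],"offset": [0,0,0.12],"fingers": 0},
    {"rotation": [0,0,0],"offset": [0,0,0.15],"fingers": 0},
  ],
)

```text
time: 7.1
eef_pos: [496.5, -70.9, 44.9]
tcp_rot: [-0.703, 0.073, -0.072, 0.703]
wrist_force: [-1.1, -4.3, 0.7]
opening: 0.003
```

Run:
```python
from bench import *
from h import *
s=rep(observe())
```

```text
t 7.1 x -0.6 y 84.3 z 44.9 F along -4.46 cross -0.2 to stop 127.5
```

Emit:
carry_out(
  motion=[
    {"rotation": [0,0,0],"offset": [0,0,0.03],"fingers": 0},
    {"rotation": [0,0,0],"offset": [0,0,0.06],"fingers": 0},
    {"rotation": [0,0,0],"offset": [0,0,0.09],"fingers": 0},
    {"rotation": [0,0,0],"offset": [0,0,0.12],"fingers": 0},
    {"rotation": [0,0,0],"offset": [0,0,0.14],"fingers": 0},
  ],
)

```text
time: 7.72
eef_pos: [505.1, -29.2, 44.8]
tcp_rot: [-0.703, 0.073, -0.072, 0.703]
wrist_force: [-0.5, -1.5, -0.5]
opening: 0.007
```

Run:
```python
from bench import *
from h import *
import cv2
s=rep(observe())
a=get_image("wrist");cv2.imwrite(f"pics/w7.png",cv2.convertScaleAbs(cv2.cvtColor(a,cv2.COLOR_RGB2BGR),alpha=1.5))
```

```text
t 7.72 x -0.8 y 126.9 z 44.8 F along -1.59 cross -0.14 to stop 84.9
```

View pics/w7.png

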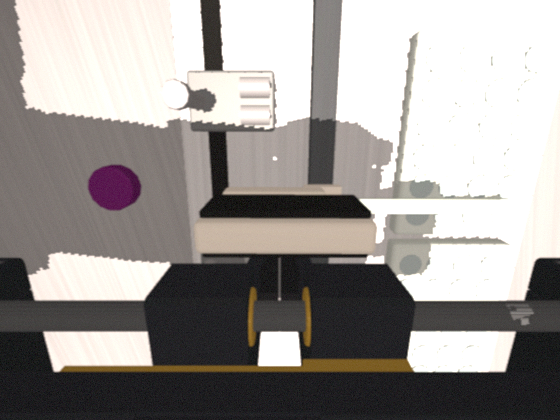

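The guide is past the short stop. The tall pin's clip is ahead at (231,100), with its bumps centred at about (255,101). I'll measure the remaining distance.

Run:
```python
from bench import *
from h import *
s=rep(observe());m=camera_model("wrist")
for uv,z in(((284,219),90),((284,251),90),((255,101),20),((232,98),20),((175,95),64)):
    p=ray(m,uv,z);print(uv,((p-s["eef_pos"])@ex).round(1),"relTCP",((p-s["eef_pos"])@ey).round(1))
```

```text
t 7.78 x -0.8 y 127.3 z 44.9 F along 1.29 cross 0.72 to stop 84.5
(284, 219) 1.4 relTCP 31.9
(284, 251) 1.5 relTCP 16.6
(255, 101) -15.9 relTCP 86.0
(232, 98) -30.1 relTCP 87.7
(175, 95) -50.4 relTCP 85.3
```

Emit:
carry_out(
  motion=[
    {"rotation": [0,0,0],"offset": [0,0,0.03],"fingers": 0},
    {"rotation": [0,0,0],"offset": [0,0,0.06],"fingers": 0},
    {"rotation": [0,0,0],"offset": [0,0,0.09],"fingers": 0},
    {"rotation": [0,0,0],"offset": [0,0,0.11],"fingers": 0},
    {"rotation": [0,0,0],"offset": [0,0,0.12],"fingers": 0},
  ],
)

```text
time: 8.4
eef_pos: [512.6, 6.9, 44.9]
tcp_rot: [-0.703, 0.073, -0.072, 0.704]
wrist_force: [0.2, -0.4, 0.3]
opening: 0.004
```

Run:
```python
from bench import *
from h import *
s=rep(observe())
```

```text
t 8.4 x -0.9 y 163.8 z 44.9 F along -0.39 cross 0.27 to stop 48.1
```

Emit:
carry_out(
  motion=[
    {"rotation": [0,0,0],"offset": [0,0,0.01],"fingers": 0},
    {"rotation": [0,0,0],"offset": [0,0,0.02],"fingers": 0},
    {"rotation": [0,0,0],"offset": [0,0,0.03],"fingers": 0},
  ],
)

```text
time: 8.78
eef_pos: [514.5, 15.8, 44.9]
tcp_rot: [-0.703, 0.073, -0.072, 0.704]
wrist_force: [0.9, -1.5, 1.0]
opening: 0.006
```

Run:
```python
from bench import *
from h import *
s=rep(observe())
```

```text
t 8.78 x -0.9 y 172.9 z 44.9 F along -1.28 cross 1.2 to stop 39.0
```

Next come small steps: 2 mm per row, two rows per call.

Emit:
carry_out(
  motion=[
    {"rotation": [0,0,0],"offset": [0,0,0.006],"fingers": 0},
  ],
)

```text
time: 8.9
eef_pos: [514.9, 17.7, 44.9]
tcp_rot: [-0.703, 0.073, -0.072, 0.703]
wrist_force: [-0.4, -1.9, 0.2]
opening: 0.006
```

Emit:
carry_out(
  motion=[
    {"rotation": [0,0,0],"offset": [0,0,0.006],"fingers": 0},
  ],
)

```text
time: 9.02
eef_pos: [515.2, 18.9, 45.0]
tcp_rot: [0.704, -0.073, 0.072, -0.703]
wrist_force: [-0.6, -5.1, 1.3]
opening: 0.003
```

Run:
```python
from bench import *
from h import *
s=rep(observe())
```

```text
t 9.03 x -0.9 y 176.0 z 45.0 F along -5.11 cross 0.46 to stop 35.8
```

Emit:
carry_out(
  motion=[
    {"rotation": [0,0,0],"offset": [0,0,0.006],"fingers": 0},
  ],
)

```text
time: 9.15
eef_pos: [515.4, 20.1, 45.0]
tcp_rot: [0.704, -0.073, 0.071, -0.703]
wrist_force: [-1.6, -5.6, 0.9]
opening: 0.007
```

Emit:
carry_out(
  motion=[
    {"rotation": [0,0,0],"offset": [0,0,0.006],"fingers": 0},
  ],
)

```text
time: 9.28
eef_pos: [515.7, 21.3, 45.0]
tcp_rot: [0.704, -0.073, 0.071, -0.702]
wrist_force: [-0.0, -5.2, 0.0]
opening: 0.004
```

Emit:
carry_out(
  motion=[
    {"rotation": [0,0,0],"offset": [0,0,0.006],"fingers": 0},
  ],
)

```text
time: 9.4
eef_pos: [516.0, 22.9, 45.0]
tcp_rot: [0.705, -0.073, 0.071, -0.702]
wrist_force: [-0.5, -3.7, 1.0]
opening: 0.002
```

Run:
```python
from bench import *
from h import *
s=rep(observe())
```

```text
t 9.4 x -0.9 y 180.1 z 45.0 F along -3.68 cross 0.28 to stop 31.7
```

Emit:
carry_out(
  motion=[
    {"rotation": [0,0,0],"offset": [0,0,0.006],"fingers": 0},
  ],
)

```text
time: 9.52
eef_pos: [516.4, 24.8, 45.0]
tcp_rot: [0.705, -0.073, 0.071, -0.702]
wrist_force: [-0.1, -1.1, 0.6]
opening: 0.006
```

Run:
```python
from bench import *
from h import *
s=rep(observe())
```

```text
t 9.53 x -0.9 y 182.0 z 45.0 F along -1.13 cross 0.15 to stop 29.8
```

Emit:
carry_out(
  motion=[
    {"rotation": [0,0,0],"offset": [0,0,0.005],"fingers": 0},
  ],
)

```text
time: 9.65
eef_pos: [516.7, 26.7, 45.0]
tcp_rot: [0.704, -0.073, 0.071, -0.702]
wrist_force: [0.7, -0.1, -0.4]
opening: 0.006
```

Run:
```python
from bench import *
from h import *
import cv2
s=rep(observe())
a=get_image("wrist");cv2.imwrite(f"pics/w8.png",cv2.convertScaleAbs(cv2.cvtColor(a,cv2.COLOR_RGB2BGR),alpha=1.5))
```

```text
t 9.65 x -1.0 y 184.0 z 45.0 F along 0.08 cross 0.74 to stop 27.9
```

View pics/w8.png

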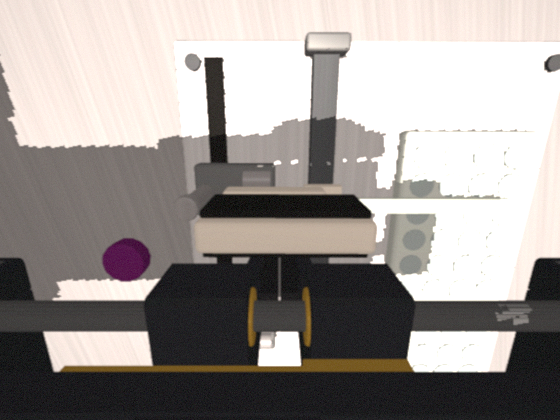

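Emit:
carry_out(
  motion=[
    {"rotation": [0,0,0],"offset": [0,0,0.005],"fingers": 0},
  ],
)

```text
time: 9.82
eef_pos: [516.9, 28.7, 44.9]
tcp_rot: [0.704, -0.073, 0.071, -0.703]
wrist_force: [-0.3, 0.1, 0.0]
opening: 0.0
```

Run:
```python
from bench import *
from h import *
import cv2
s=rep(observe())
a=get_image("wrist");cv2.imwrite(f"pics/w9.png",cv2.convertScaleAbs(cv2.cvtColor(a,cv2.COLOR_RGB2BGR),alpha=1.5))
for n in(6,7,8,9):
    g=cv2.imread(f"pics/w{n}.png",0)[170:275,225:240].mean(1);print(n,g[10:90].astype(int))
```

```text
t 9.82 x -1.2 y 186.0 z 44.9 F along 0.04 cross -0.34 to stop 25.8
6 [140 141 140 141 140 137 140 148 156 159 162 172 184 175 118  50  20  19
  22  22  19  21  20  21  21  22  19  21  21  21  23  25  24  25  24  24
  28  67 125 155 161 166 173 180 186 187 189 190 191 192 192 191 190 190
 191 190 191 190 190 190 190 190 189 189 189 188 187 188 189 188 185 179
 161 106  45  25  41  77 102 109]
7 [134 132 130 129 130 130 129 135 145 151 156 167 178 170 114  47  18  21
  18  20  20  19  20  18  20  21  19  21  19  19  20  24  23  23  24  24
  26  65 123 151 156 160 167 175 180 182 184 184 186 186 187 186 186 185
 184 184 185 185 185 185 184 185 184 183 183 183 183 183 183 182 180 175
 158 105  46  21  33  61  84  89]
8 [ 88  88  87  87  87  91 109 134 144 146 150 163 174 160  91  29  17  18
  17  19  18  18  18  19  20  18  15  17  17  19  20  20  20  20  22  21
  25  62 116 145 150 154 160 168 173 175 176 177 178 179 179 179 177 177
 177 178 177 178 177 177 177 176 176 175 177 176 176 175 176 175 173 167
 150 100  41  20  36  65  89  91]
9 [136 145 149 157 170 162 103  38  20  20  17  18  19  17  19  19  18  20
  20  16  17  25  21  20  23  21  22  31  82 139 150 151 158 167 173 175
 176 178 178 180 180 179 180 179 178 178 178 178 178 178 178 178 178 176
 176 176 176 176 176 176 176 172 166 148  85  29  20  29  58  88  92  92
  94  92  93  92  93  89  90  88]
```

In image w9 the block has jumped about 9 rows (~4.5 mm) ahead of the finger and the force is zero, so the click has happened. I'll back off and lift.

Emit:
carry_out(
  motion=[
    {"rotation": [0,0,0],"offset": [0,0,-0.06],"fingers": 0},
    {"rotation": [0,0,0],"offset": [0,0,-0.1],"fingers": 0},
    {"rotation": [0,0,0],"offset": [0,-0.2,-0.12],"fingers": 0},
    {"rotation": [0,0,0],"offset": [0,-0.4,-0.14],"fingers": 0},
    {"rotation": [0,0,0],"offset": [0,-0.5,-0.3],"fingers": 0},
  ],
)

```text
time: 10.5
eef_pos: [499.7, -59.4, 198.3]
tcp_rot: [0.705, -0.071, 0.072, -0.702]
wrist_force: [0.7, -0.9, -0.7]
opening: 0.008
```

Run:
```python
from bench import *
from h import *
import cv2
s=rep(observe())
for n in("wrist","top","scene"):
  m=camera_model(n);a=get_image(n);cv2.imwrite(f"pics/f_{n}.png",cv2.convertScaleAbs(cv2.cvtColor(a,cv2.COLOR_RGB2BGR),alpha=1.3))
  if n=="wrist":print(m)
```

```text
t 10.5 x 0.1 y 96.2 z 198.3 F along -0.73 cross 0.82 to stop 115.6
{'K': array([[292.61263595,   0.        , 279.0494567 ],
       [  0.        , 292.61263595, 210.41592534],
       [  0.        ,   0.        ,   1.        ]]), 'R': array([[ 0.97950946, -0.20139456,  0.00120701],
       [-0.19353604, -0.9395965 ,  0.28231581],
       [-0.05572276, -0.2767646 , -0.95932076]]), 't': array([-500.86158186,    6.73836417,  382.94889748])}
```

View pics/f_wrist.png

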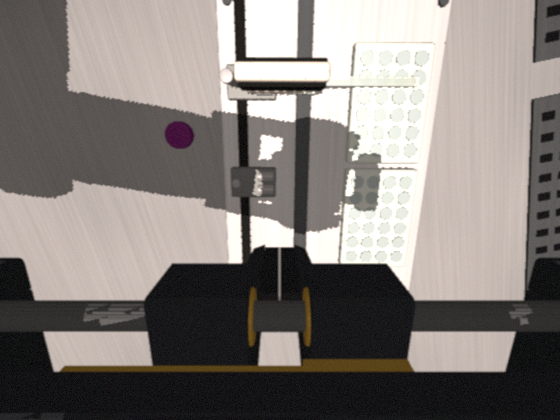

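View pics/f_top.png

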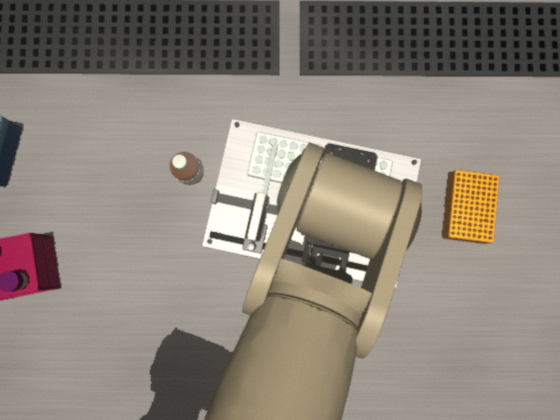

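View pics/f_scene.png

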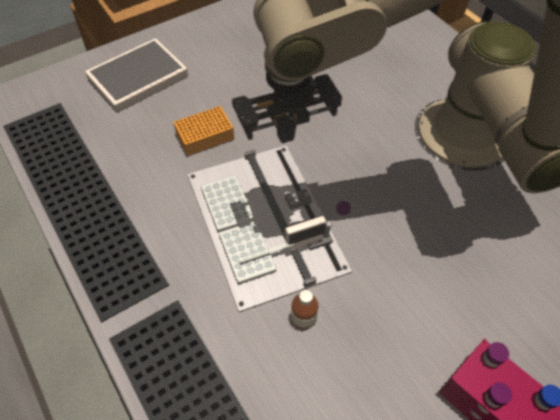

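The arm is clear. The block now sits beside the tall pin, with its top at about (258,216) and the pin at (251,246) in the top view. I'll measure the block against that pin, which has a known height and is in the same image.

Run:
```python
import cv2
a=cv2.imread("pics/f_top.png")[180:260,205:290];cv2.imwrite("pics/z9.png",cv2.resize(a,None,fx=7,fy=7,interpolation=cv2.INTER_CUBIC))
```

```text
(no output)
```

View pics/z9.png

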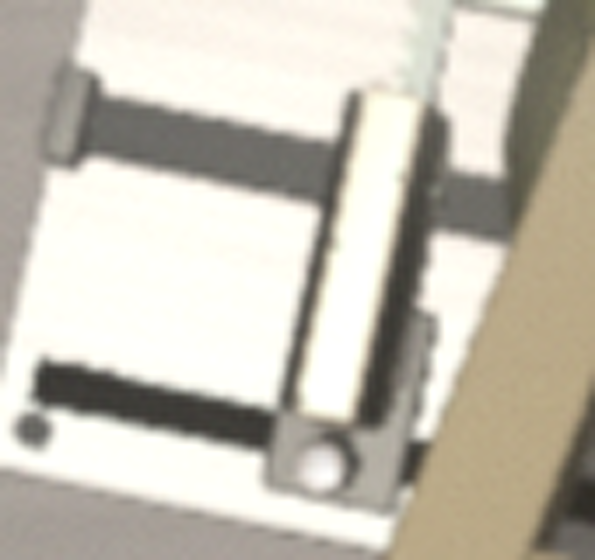

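Run:
```python
from bench import *
from h import *
m=camera_model("top")
f=lambda u,v,z:ray(m,(205+(u+.5)/7-.5,180+(v+.5)/7-.5),z)
c=np.mean([(362,92),(425,105),(356,420),(298,407)],0);b=f(*c,90);p=f(325,466,64)
print(b,p,((b-tall)@ey).round(1),((b-p)@ey).round(1),((b-p)@ex).round(1),"travel",((b-mark)@ey).round(1))
```

```text
[524.09367217  54.33691641  90.        ] [473.61821295  64.21929365  64.        ] 0.7 0.8 51.4 travel 212.5
```

Run:
```python
from bench import *
s=observe();print(s["time"],abs(s["qvel"]).max(),s["wrist_force"])
print(sign_off())
```

```text
10.65 0.0487773547172873 [0.03992935 0.11719262 0.24311933]
the job is handed in; nothing more can be done
None
```

I pushed the row guide with the closed fingertips against pad_right, through the short stop's click and into the tall-pinned stop. I then backed off, lifted clear and handed in at 10.65 s.

**Last checks:**
- **Position:** in the top view the guide mark is 0.7–0.8 mm from the tall stop's centre along the rail, against a 3 mm limit. It stands 51.4 mm across from the pin, where 53 mm is expected.
- **Click:** the push force rose to about 5.6 N, fell to zero, and the block then jumped about 4.5 mm ahead of the finger. The task text gives about 8 N for the peak; my force was sampled only once per step.
- **Clear of contact:** at hand-in the wrist force was about 0.3 N, with the tool at z≈198 mm and well away from the guide.
- **Bystanders:** the tip rack, bottle and cap look unmoved in the last pictures. I compared them by eye and did not measure them.

**What disagreed:** the first push passed just over the block without touching it. The images put the fingertips about 20 mm behind the TCP, not the stated 11 mm ahead. I lifted, went back and repeated the push with the TCP at z≈45 mm, which worked.

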